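Free the jammed lever bin and ease its lid shut

TASK

A used scourer is caught under the lid of the small steel lever bin and props it ajar. With your fingertips press the bin's front lever down until the lid stands wide open and the scourer has dropped inside, then let the lever up slowly so that the lid comes down without slamming and shuts fully. Work the lid by the lever alone: do not touch the lid or the scourer, do not lift, tip or shove the bin, and leave the jar, bottle and mug around it alone.

Things in the scene. Friction and masses are not known exactly. Their poses are not given: they have to be found in the camera images.
- bin: small round steel pedal-style bin standing loose (about 2 kg): drum 156 mm across, 4 mm wall, rim 215 mm above the worktop, inner floor 54 mm up, black plinth 50 mm high. Origin: centre of its underside. Its -x axis points out of the front, where the lever is (roughly towards the robot); the lid's hinge is at the back (+x), 90 mm from the bin's axis, 218 mm up.
- bin_lid (a joint): opening angle of the lid, rad: 0 shut, 1.25 fully open, about 0.2 while propped by the scourer. Domed black lid 172 mm across with a down-turned skirt; shut, its top is 238 mm above the worktop; fully open, its edge is about 385 mm up, over the bin's back half. No spring, hardly any damping: let go, it falls and slams.
- bin_lever (a joint): angle of the lever, rad: 0 up (lid shut), 0.2 fully down, against a stop (lid fully open). A hidden rod links it to the lid: lid angle = 6.25 x lever angle. Its pivot lies on the bin's axis, 38 mm above the worktop; the lid's weight carries it up again. Pressing at the middle of the tread takes about 5 to 9 N at first, less as the lid rises.
- tread (a point): middle of the upper face of the lever's tread, a flat steel plate with black ribs, 44 mm front to back x 50 mm wide x 8 mm thick, out in front of the plinth, 128 mm from the bin's axis. 46 mm above the worktop with the lever up, 20 mm fully down, about 41 mm at the start. The tread spans 106 to 150 mm from the bin's axis; its middle is 50 mm clear of the drum, 42 mm of the lid.
- lid_edge (a point): lower edge of the lid's skirt at the front of the bin: 207 mm above the worktop when shut, about 244 mm at the start.
- pad: used teal scourer, a firm block 30 x 31 x 50 mm, 10 g. At the start it lies across the front rim, pinched under the lid's edge, its outer end sticking out a little; once the lid is lifted clear it tips inwards and drops to the bin's floor. Origin: centre of one 30 x 31 mm end (the inner one at the start); its z axis runs along its length, outwards at the start.
- descaler: bystander: small jar with a brownish yellow screw cap, 42 mm across, 96 mm tall, standing 17 to 21 cm to one side of the bin's axis. Origin: centre of its underside.
- cleaner: bystander: teal plastic bottle with a yellow cap, 58 mm across, 208 mm tall, standing 17 to 21 cm to the other side of the bin's axis (the two may be swapped). Origin: centre of its underside.
- cup: bystander: white mug, 79 mm across, 109 mm over its handle, 89 mm tall, standing farther to the left on the draining board. Origin: centre of its underside.
Not all that is in view belongs to the job. Of the things that look like the pad, the smallest one is meant.

How it is judged (in metres and radians):
On the way:
1. the fingers press the lever down and hold the lid wide open (over 1.05 rad) with the scourer inside the bin (value of joint bin_lid above 1.05 rad and contact force between the fingers and bin_lever above 0.5 N and z of pad in the frame of bin between 0.045 and 0.18 m and horizontal distance between pad and bin below 0.08 m), for 0.2 s.
At the end, for the whole second after the job is handed in: The lid is shut (within 0.03 rad) and the lever fully up, the scourer lies inside the bin below its rim, and the bin stands upright and still within 30 mm of where it stood (value of joint bin_lid below 0.03 rad and value of joint bin_lever below 0.01 rad and z of pad in the frame of bin between 0.045 and 0.18 m and horizontal distance between pad and bin below 0.08 m and linear speed of bin below 0.01 m/s and angle between bin's own z axis and vertical below 0.03 rad and distance of bin from where it was at the start of the episode below 0.03 m); the robot touches nothing.
It fails at once if the lid falls the last 0.35 rad faster than 1.5 rad/s: it slams (value of joint bin_lid below 0.35 rad and velocity of joint bin_lid below -1.5 rad/s).
It fails at once if the robot touches the lid (contact force between the arm and bin_lid above 0.3 N).
It fails at once if the robot touches the scourer (contact force between the arm and pad above 0.2 N).
It fails at once if the bin is lifted, tipped or shoved (height (world z) of bin above 0.012 m or angle between bin's own z axis and vertical above 0.12 rad or distance of bin from where it was at the start of the episode above 0.035 m).
It fails at once if the jar, the bottle or the mug is moved or tipped (distance of any of descaler, cleaner, cup from where it was at the start of the episode above 0.02 m or angle between any of descaler, cleaner, cup's own z axis and vertical above 0.2 rad).
It also fails if it takes over 48 s, if anything falls off the work surface, if the arm or the gripper's body presses on something with over 40 N, if the wrist force passes 120 N, or if a joint passes its speed limit or range.

ROBOT

A 6-joint arm with a two-finger parallel gripper is mounted at the origin on a cart in front of the work surface, level with it; the furniture and walls round the work are solid. World frame = base frame: x ahead of the robot, y to its left, z up, the work surface at z = 0. Lengths are in mm, angles in degrees, forces in N, time in s.
With the tool pointing down it reaches from about 325 to 775 mm from the base axis. Payload 5.5 kg.
Tool frame: the origin (TCP) lies at the very end of the fingers, on their centre line; the grasp point (between the pads) lies 19 mm behind it (manip.grasp_offset is the distance from the TCP to the grasp point, in mm); z points along the fingers, y is the line along which they close (so a half turn about z gives the same grasp; the last joint's range is limited). The gripper opens to 88 mm and grips with 3 to 60 N. Pads are 20 mm wide; open, the fingers measure 115 mm over their backs; the gripper's body (75 mm by 178 mm) begins 61 mm behind the grasp point.
Start: joints at [63.902, 5.22, 70.514, -0, 104.267, -3.249], TCP at [232.993, 552.929, 222.631] pointing down, gripper open.
Joint ranges: [-164.24, 164.24], [-49.07, 125.15], [9.68, 141.18], [-86.29, 266.29], [3.28, 154.24], [-151.56, 151.56]. Speed limits (degrees/s): [147.25, 147.25, 172.46, 180, 180, 180].

INTERFACE

Orientations are given as [roll, pitch, yaw] about the fixed x, y, z axes, in that order (R = Rz(yaw) Ry(pitch) Rx(roll)).
In Python, from station import manip gives the robot as it stands. The module is installed in compiled form; this text tells all that it offers.
- The arm moves only by the shell command python3 -m jog 'ROWS' [FORCE]. ROWS is JSON, a list of rows, each a list of 3 entries, a list of its own where there are three numbers: the shift along the tool's x, y, z in cm, then the turn, a rotation vector about the tool's x, y, z in rad, then the finger opening in cm, from 0 to 8.78. A call has 1 to 8 rows; each row shifts and turns the commanded pose from where the row before left it, along the tool's axes as they then stand; what a row does not reach is not made up. A row lasts 1/8 s, in which the tool goes at most 62.5 mm and 10.7 degrees, less where a joint would pass 70% of its speed; a pose out of reach is approached as far as the arm can. A call is refused whole if a number of a shift passes 6.25 or a number of a turn 0.188, either way. A call with a gripper value outside its range is refused whole. The fingers move at their own pace and stop on an object; FORCE is the grip in N (left out, the last holds). Time passes only in rows, so rows that do not move let the fingers close. It gives the time, the measured TCP pose, the force, the opening and the grip force at its end, in the units of the state.
- manip.observe(): the state, without advancing time (a new reading comes with each control period).
- manip.snapshot(name): name is "scene" or "top"; returns the picture (384x512x3 uint8, red, green, blue); there is no depth.
- manip.camera_params(name): a dict with "fx", "fy", "cx", "cy" (pixels), "R" (3x3) and "t" (3): a world point X has camera coordinates R X + t. Camera axes: x right, y down, z forward; pixel columns grow to the right and rows downward; lengths in mm; the calibration is good to about 2 mm. A picture is of the moment at which its call begins. camera_params takes no time and is no camera call.
- manip.hand_in(): hands the job in; it is judged then, once.
Trained networks look in the newest picture that a camera, given by its name, has taken for a name from the list of things; names that differ only in an ending like _2 or _b are one class to them, and where a whole thing is asked for, a point or a joint stands for the part that bears it (a point fixed in the world has none). Each returns a list of dicts, best first, with "p" (0 to 1); they miss things now and then, are a little off and sometimes report something else, mostly with a low value. They report only what shows in the picture. A call takes as long as a camera call. They do not tell look-alikes from the thing itself.
- manip.spot_in(camera, thing): "extent" ([centre column, centre row, width, height] in pixels, round what is visible of it).
The state is a dict: "time_s": time; "joints": joint angles; "joint_velocities": joint speeds; "tau": joint torques, N m; "tool_pos": TCP position; "tool_rot": TCP orientation; "force": force on the tool from outside, world axes, zero at the start; "wrist_torque": the same for the moment, N m; "gripper_width": opening from 0.0 (shut) to 1.0 (fully open); "grasp_force": force on a finger pad.
Only numpy, scipy, OpenCV 4.12 (cv2) and the standard library are available. Lean on these libraries where they do the work, as an engineer would, in place of code of your own. Each camera call takes 0.05 s, during which the arm holds its last target. There are 200 camera calls.

## Working session

There is one attempt and no reset: what is moved stays moved. The work goes in short steps, Python scripts to look and compute and a shell command to move; the robot and the scene stay as the last step left them, time stands still between calls to the robot, and variables do not carry over. Pictures are saved under pics/ and viewed, at most 10 in all, crops included, and the job is handed in when it is done.

```bash
mkdir -p pics && python3 - <<'E'
from station import manip
import cv2,numpy as np
for n in("scene","top"):
    im=manip.snapshot(n); cv2.imwrite(f"pics/{n}0.png",im[:,:,::-1])
    for th in("bin","tread","bin_lid","pad","descaler","cleaner","cup"):
        print(n,th,[(np.round(d["extent"]).tolist(),round(d["p"],2)) for d in manip.spot_in(n,th)][:3])
    c=manip.camera_params(n);print({k:np.round(v,3).tolist() for k,v in c.items()})
o=manip.observe();print(o["tool_pos"],o["tool_rot"],o["force"],o["time_s"])
a=cv2.imread("pics/scene0.png");b=cv2.imread("pics/top0.png")
cv2.imwrite("pics/both0.png",cv2.resize(np.vstack([a,b]),None,fx=.78,fy=.78))
E
```

```text
scene bin [([269.0, 212.0, 72.0, 110.0], 0.57)]
scene tread [([250.0, 255.0, 19.0, 27.0], 0.89)]
scene bin_lid [([268.0, 185.0, 69.0, 58.0], 0.63)]
scene pad [([298.0, 280.0, 19.0, 32.0], 0.95), ([320.0, 323.0, 29.0, 25.0], 0.71), ([259.0, 214.0, 14.0, 10.0], 0.67)]
scene descaler [([337.0, 235.0, 24.0, 25.0], 0.61)]
scene cleaner [([205.0, 187.0, 22.0, 49.0], 0.91)]
scene cup [([140.0, 151.0, 32.0, 30.0], 0.65)]
{'fx': 393.393, 'fy': 393.393, 'cx': 249.776, 'cy': 190.961, 'R': [[0.691, -0.723, 0.005], [-0.631, -0.607, -0.483], [0.353, 0.33, -0.876]], 't': [-334.49, 485.858, 976.631]}
top bin [([281.0, 212.0, 50.0, 81.0], 0.77)]
top tread [([295.0, 244.0, 19.0, 26.0], 0.75)]
top bin_lid [([283.0, 190.0, 54.0, 37.0], 0.92)]
top pad [([362.0, 246.0, 19.0, 21.0], 0.78), ([333.0, 238.0, 22.0, 20.0], 0.6), ([295.0, 206.0, 12.0, 9.0], 0.56)]
top descaler [([321.0, 200.0, 14.0, 22.0], 0.73)]
top cleaner [([240.0, 230.0, 23.0, 46.0], 0.62)]
top cup []
{'fx': 439.655, 'fy': 439.655, 'cx': 263.892, 'cy': 194.406, 'R': [[-0.065, -0.998, -0.003], [-0.774, 0.053, -0.631], [0.63, -0.039, -0.776]], 't': [140.073, 577.838, 1384.072]}
[232.99339539 552.91962454 222.64596925] [1.79999620e+02 2.79908107e-03 1.57148908e+02] [ 1.01601156 -1.293667    0.33520455] 0.8
```

View pics/both0.png

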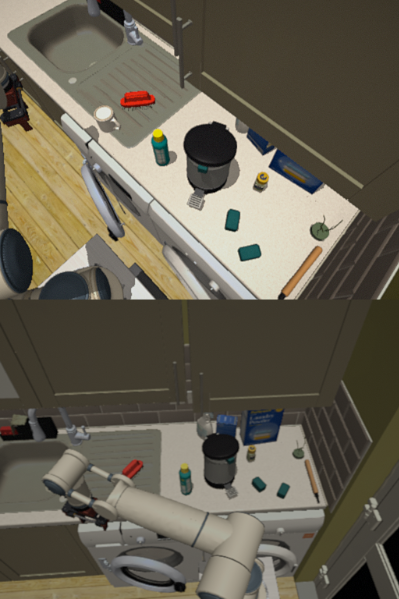

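The scene shows three teal blocks: (298,280) and (320,323) lie on the worktop, and the smallest, at (259,214), sticks out under the bin lid, so that one is the pad. The tread is at about (250,255) in the scene picture and (295,244) in the top picture. I'll confirm in one crop and triangulate.

```bash
cat > h.py <<'E'
from station import manip
import cv2,numpy as np
def ray(n,u,v):
    c=manip.camera_params(n);R=np.array(c["R"]);t=np.array(c["t"])
    return -R.T@t, R.T@np.array([(u-c["cx"])/c["fx"],(v-c["cy"])/c["fy"],1])
def atz(n,u,v,z):
    o,d=ray(n,u,v);return o+d*(z-o[2])/d[2]
def proj(n,X):
    c=manip.camera_params(n);p=np.array(c["R"])@X+np.array(c["t"]);return p[0]/p[2]*c["fx"]+c["cx"],p[1]/p[2]*c["fy"]+c["cy"]
def tri(a,b):
    A=np.zeros((3,3));y=np.zeros(3)
    for n,p in(("scene",a),("top",b)):
        o,d=ray(n,*p);d=d/np.linalg.norm(d);P=np.eye(3)-np.outer(d,d);A+=P;y+=P@o
    return np.linalg.solve(A,y)
E
python3 - <<'E'
from h import *
print("tread",atz("scene",250,255,39),atz("top",295,244,39),tri((250,255),(295,244)))
print("pad",tri((259,214),(295,206)))
print("desc",tri((337,235),(321,200)),"clean",tri((205,187),(240,230)))
print("lid",tri((268,185),(283,190)))
a=cv2.imread("pics/scene0.png")[125:290,185:360];b=cv2.imread("pics/top0.png")[165:265,225:350]
cv2.imwrite("pics/c1.png",np.hstack([cv2.resize(a,(424,400),interpolation=2),cv2.resize(b,(375,300),interpolation=2)[:, :].copy() if 0 else cv2.copyMakeBorder(cv2.resize(b,(375,300),interpolation=2),0,100,0,0,0)]))
E
```

```text
tread [469.44325827 -14.79623869  39.        ] [473.41011959  -7.93402791  39.        ] [473.47189001 -10.84019054  33.93588914]
pad [512.40939588  -2.68678085 222.85921796]
desc [ 710.21960288 -147.53233538   -7.40826093] clean [504.62774628 197.10735161 112.78362907]
lid [584.2213387   33.58454809 228.52778868]
```

View pics/c1.png

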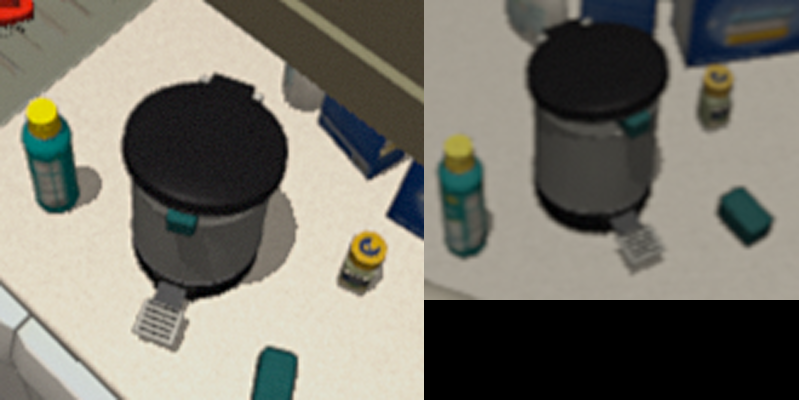

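The crop confirms that the pinched pad is the smallest block, at scene (259,214). The tread plate's middle is at scene (251.4,256.6) and top (297,247.7). Next I'll work out the bin's axis from the drum's silhouette edges.

```bash
python3 - <<'E'
from h import *
t1,t2=atz("scene",251.4,256.6,41),atz("top",297,247.7,41);T=(t1+t2)/2
print(t1,t2,tri((251.4,256.6),(297,247.7)))
def bear(n,pl,pr):
    d=[];
    for p in(pl,pr):
        o,r=ray(n,*p);h=r[:2]/np.linalg.norm(r[:2]);d.append(h)
    ang=np.arccos(d[0]@d[1])/2;s=(d[0]+d[1]);s/=np.linalg.norm(s)
    return o[:2],s,78/np.sin(ang)
S=lambda x,y:(185+x/2.424,125+y/2.424); P=lambda x,y:(225+(x-424)/3,165+y/3)
o1,s1,r1=bear("scene",S(134,240),S(267,225)); o2,s2,r2=bear("top",P(537,150),P(655,150))
print("by range",o1+s1*r1,o2+s2*r2)
k=np.linalg.solve(np.array([s1,-s2]).T,o2-o1);B=o1+s1*k[0];print("bin",B)
dv=T[:2]-B;print("dist",np.linalg.norm(dv),"dir",np.degrees(np.arctan2(dv[1],dv[0])))
E
```

```text
[468.23686394 -21.33699357  41.        ] [455.43102762 -13.33848294  41.        ] [474.38305367 -15.88433795  12.84246549]
by range [579.62240548  22.34181158] [620.0977624   26.36948274]
bin [590.17648827  30.320816  ]
dist 136.90560984102993 dir -159.62808936960144
```

```bash
cat >> h.py <<'E'
from scipy.spatial.transform import Rotation as Ro
f=np.array([np.cos(np.radians(-159.6)),np.sin(np.radians(-159.6)),0])
def target(tilt=15):
    z=-f*np.sin(np.radians(tilt))-np.array([0,0,np.cos(np.radians(tilt))]);y=np.array([f[1],-f[0],0]);x=np.cross(y,z)
    return np.array([x,y,z]).T
def need(pos,Rt=None):
    o=manip.observe();R=Ro.from_euler("xyz",o["tool_rot"],degrees=True).as_matrix()
    Rt=target() if Rt is None else Rt
    print("t",round(o["time_s"],2),"tcp",np.round(o["tool_pos"],1),"F",np.round(o["force"],1),"w",round(o["gripper_width"],2))
    print("shift cm",np.round(R.T@(np.array(pos)-o["tool_pos"])/10,2),"turn",np.round(Ro.from_matrix(R.T@Rt).as_rotvec(),3))
E
python3 -c "
from h import *
need([455,-18,270])"
```

```text
t 0.8 tcp [233.  552.9 222.6] F [ 1.  -1.3  0.3] w 1.0
shift cm [-42.63 -43.99  -4.73] turn [-0.099 -0.249 -0.75 ]
```

```bash
python3 -m jog '[[[-2,-2,-1.5],[0,0,0],0],[[-3.5,-3.6,-1.5],[0,0,0],0],[[-3.5,-3.6,-1],[0,0,0],0],[[-3.5,-3.6,-0.7],[0,0,0],0],[[-3.5,-3.6,0],[0,0,0],0],[[-3.5,-3.6,0],[0,0,0],0],[[-3.5,-3.6,0],[0,0,0],0],[[-3.5,-3.6,0],[0,0,0],0]]' 20 && python3 -c "
from h import *
need([455,-18,270])"
```

```text
time_s: 1.8
tool_pos: [371.9, 197.9, 269.9]
tool_rot: [180.0, 0.0, 157.2]
force: [0.1, 0.9, 0.7]
gripper_width: 0.13
grasp_force: 0.0
t 1.8 tcp [371.9 197.9 269.9] F [0.1 0.9 0.7] w 0.13
shift cm [-1.604e+01 -1.667e+01 -1.000e-02] turn [-0.098 -0.248 -0.75 ]
```

```bash
python3 -m jog '[[[-3.2,-3.3,0],[0,0,0],0],[[-3.2,-3.3,0],[0,0,0],0],[[-3.2,-3.3,0],[0,0,0],0],[[-3.2,-3.3,0],[0,0,0],0],[[-2.8,-2.9,0],[0,0,0],0],[[0,0,0],[-0.02,-0.05,-0.15],0],[[0,0,0],[-0.02,-0.05,-0.15],0],[[0,0,0],[-0.02,-0.05,-0.15],0]]' && python3 -m jog '[[[0,0,0],[-0.02,-0.05,-0.15],0],[[0,0,0],[-0.02,-0.05,-0.15],0],[[0,0,0],[0,0,0],0]]' && python3 -c "
from h import *
need([460,-17,100])"
```

```text
time_s: 2.8
tool_pos: [452.9, -9.6, 269.9]
tool_rot: [178.6, 9.2, -176.8]
force: [0.2, 0.4, 0.2]
gripper_width: 0.003
grasp_force: 0.0
time_s: 3.18
tool_pos: [452.4, -10.1, 270.0]
tool_rot: [180.0, 15.1, -159.8]
force: [0.2, -0.0, 0.2]
gripper_width: 0.008
grasp_force: 0.0
t 3.17 tcp [452.4 -10.1 270. ] F [ 0.2 -0.   0.2] w 0.01
shift cm [ 3.97 -0.93 16.53] turn [-0.     0.002 -0.003]
```

```bash
python3 -m jog '[[[0.9,-0.2,3.5],[0,0,0],0],[[0.9,-0.2,3.5],[0,0,0],0],[[0.9,-0.2,3.5],[0,0,0],0],[[0.9,-0.2,3.5],[0,0,0],0],[[0.4,-0.1,2.5],[0,0,0],0],[[0,0,0],[0,0,0],0]]' && python3 - <<'E'
from h import *
need([467,-14,60])
o=manip.observe()["tool_pos"]
S=[]
for n,(x,y,w,h) in(("scene",(195,150,120,135)),("top",(235,165,110,110))):
    im=manip.snapshot(n)[:,:,::-1]; print(n,"tcp px",proj(n,o),[d["extent"] for d in manip.spot_in(n,"tread")][:1])
    cv2.imwrite(f"pics/{n}2.png",im); S.append(cv2.resize(im[y:y+h,x:x+w],(400,450),interpolation=2))
cv2.imwrite("pics/c2.png",np.hstack(S))
E
```

```text
time_s: 3.92
tool_pos: [458.7, -16.0, 97.5]
tool_rot: [179.8, 14.8, -159.8]
force: [0.3, 0.4, 0.2]
gripper_width: 0.006
grasp_force: 0.0
t 3.92 tcp [458.7 -16.   97.5] F [0.3 0.4 0.2] w 0.01
shift cm [ 0.14 -0.11  3.84] turn [ 0.003 -0.004 -0.003]
scene tcp px (np.float64(247.67196351385613), np.float64(250.59090951472302)) []
top tcp px (np.float64(298.48519524377735), np.float64(238.54194973301156)) []
```

View pics/c2.png

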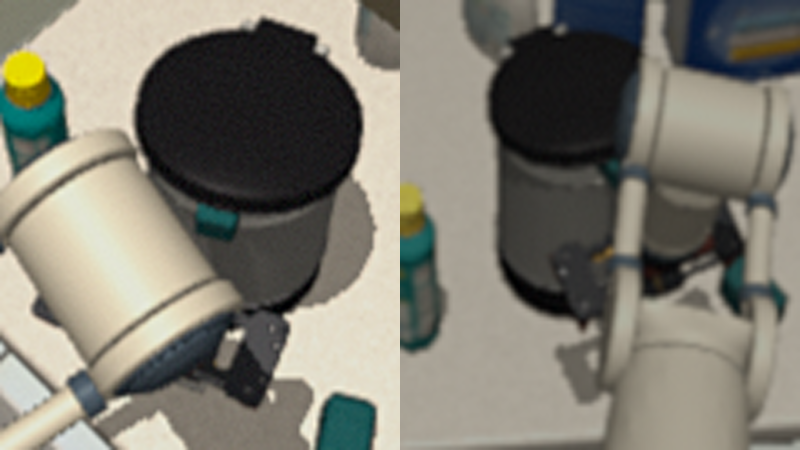

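The picture shows the arm now hiding the tread, with the gripper body lying tangentially and clear of the lid and pad. I'll go down by force from here.

```bash
python3 -m jog '[[[0.1,-0.1,1.9],[0,0,0],0],[[0.1,-0.1,1.9],[0,0,0],0],[[0.15,0,0.5],[0,0,0],0],[[0.15,0,0.5],[0,0,0],0],[[0,0,0],[0,0,0],0]]' && python3 -m jog '[[[0.13,0,0.48],[0,0,0],0],[[0,0,0],[0,0,0],0]]'; python3 -m jog '[[[0.13,0,0.48],[0,0,0],0],[[0,0,0],[0,0,0],0]]'; python3 -c "
from h import *
need([467,-14,36])"
```

```text
time_s: 4.75
tool_pos: [467.9, -15.6, 52.8]
tool_rot: [180.0, 15.1, -159.6]
force: [-0.1, -0.1, 0.2]
gripper_width: 0.001
grasp_force: 0.0
time_s: 5.0
tool_pos: [467.6, -15.5, 47.1]
tool_rot: [179.9, 15.1, -159.6]
force: [-0.2, -0.6, 0.2]
gripper_width: 0.006
grasp_force: 0.0
time_s: 5.25
tool_pos: [468.2, -15.7, 43.0]
tool_rot: [180.0, 15.1, -159.6]
force: [-1.4, -0.2, 5.8]
gripper_width: 0.001
grasp_force: 3.0
t 5.25 tcp [468.2 -15.7  43. ] F [-1.4 -0.2  5.8] w 0.0
shift cm [0.24 0.2  0.66] turn [ 0.     0.002 -0.   ]
```

```bash
for i in 1; do python3 -m jog '[[[0.05,0,0.2],[0,0,0],0],[[0.05,0,0.2],[0,0,0],0],[[0.05,0,0.2],[0,0,0],0],[[0.05,0,0.2],[0,0,0],0],[[0,0,0],[0,0,0],0]]'; done; python3 -m jog '[[[0.05,0,0.2],[0,0,0],0],[[0.05,0,0.2],[0,0,0],0],[[0.05,0,0.2],[0,0,0],0],[[0,0,0],[0,0,0],0]]'; python3 - <<'E'
from h import *
need([467,-14,23])
S=[]
for n,(x,y,w,h) in(("scene",(195,100,140,160)),("top",(215,135,140,160))):
    im=manip.snapshot(n)[:,:,::-1]; S.append(cv2.resize(im[y:y+h,x:x+w],(400,457),interpolation=2))
cv2.imwrite("pics/c3.png",np.hstack(S))
E
```

```text
time_s: 5.88
tool_pos: [468.3, -15.6, 34.8]
tool_rot: [180.0, 15.1, -159.6]
force: [-0.4, -1.0, 4.3]
gripper_width: 0.006
grasp_force: 2.4
time_s: 6.38
tool_pos: [468.3, -15.5, 27.9]
tool_rot: [180.0, 15.1, -159.6]
force: [2.8, -0.1, 2.8]
gripper_width: 0.003
grasp_force: 1.3
t 6.38 tcp [468.3 -15.5  27.9] F [ 2.8 -0.1  2.8] w 0.0
shift cm [0.2  0.18 0.46] turn [ 0.     0.002 -0.001]
```

View pics/c3.png

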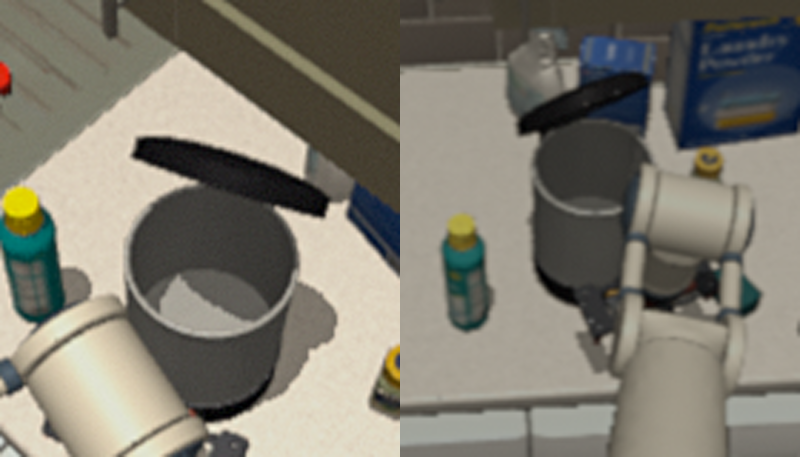

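The lid stands far open. The pad is off the front rim, and the front wall hides the near part of the floor. I'll press the last few millimetres, hold, and look for the pad.

```bash
python3 -m jog '[[[0.05,0,0.15],[0,0,0],0],[[0.05,0,0.15],[0,0,0],0],[[0.02,0,0.1],[0,0,0],0],[[0,0,0],[0,0,0],0],[[0,0,0],[0,0,0],0],[[0,0,0],[0,0,0],0]]'; python3 - <<'E'
from h import *
need([467,-14,22])
S=[]
for n,(x,y,w,h) in(("scene",(195,100,140,160)),("top",(215,135,140,160))):
    im=manip.snapshot(n)[:,:,::-1]; S.append(cv2.resize(im[y:y+h,x:x+w],(400,457),interpolation=2))
    for t in("pad","bin_lid","bin"): print(n,t,[(np.round(d["extent"]).tolist(),round(d["p"],2)) for d in manip.spot_in(n,t)][:4])
cv2.imwrite("pics/c4.png",np.hstack(S))
E
```

```text
time_s: 7.22
tool_pos: [467.3, -15.5, 23.2]
tool_rot: [179.9, 15.0, -159.6]
force: [-1.2, -0.0, 1.3]
gripper_width: 0.008
grasp_force: 0.8
t 7.22 tcp [467.3 -15.5  23.2] F [-1.2 -0.   1.3] w 0.01
shift cm [0.01 0.15 0.12] turn [ 0.001 -0.    -0.001]
scene pad [([300.0, 280.0, 18.0, 28.0], 0.6), ([321.0, 324.0, 28.0, 27.0], 0.56)]
scene bin_lid [([277.0, 156.0, 70.0, 34.0], 0.58)]
scene bin [([275.0, 191.0, 74.0, 112.0], 0.65), ([278.0, 153.0, 73.0, 33.0], 0.21)]
top pad [([364.0, 246.0, 18.0, 20.0], 0.8), ([335.0, 238.0, 16.0, 16.0], 0.53)]
top bin_lid [([276.0, 167.0, 43.0, 31.0], 0.78)]
top bin [([279.0, 197.0, 47.0, 94.0], 0.88), ([239.0, 231.0, 24.0, 47.0], 0.74)]
```

View pics/c4.png

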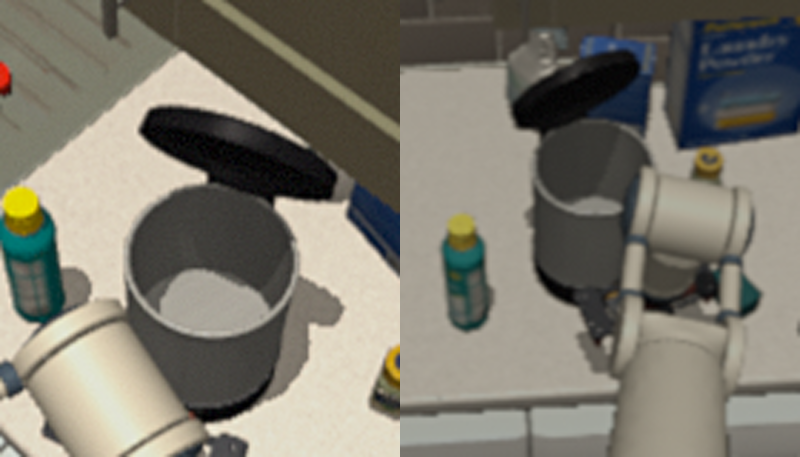

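The lid is nearly fully open and the pad has gone from view, probably to the near floor, which the front wall hides. I'll ease onto the stop for a firm contact force and hold there.

```bash
python3 -m jog '[[[0.03,0,0.1],[0,0,0],0],[[0,0,0],[0,0,0],0],[[0,0,0],[0,0,0],0]]'|grep -E "pos|force"; python3 -m jog '[[[0.03,0,0.08],[0,0,0],0],[[0,0,0],[0,0,0],0],[[0,0,0],[0,0,0],0]]'|grep -E "pos|force"; python3 - <<'E'
from h import *
# lid-angle fit: project lid circle outline for angles, compare bbox with detection
im=manip.snapshot("scene");D=[d["extent"] for d in manip.spot_in("scene","bin_lid")][0];print(np.round(D))
B=np.array([588,30.,0]);k=np.linspace(0,2*np.pi,60)
for a in(.9,1.0,1.1,1.2,1.25):
    P=[]
    for z in(207-218,238-218-6):
        r=86 if z<0 else 80
        for t in k:
            u=90+r*np.cos(t);v=r*np.sin(t)  # distance from hinge toward front
            h=u*np.cos(a)-z*np.sin(a);zz=u*np.sin(a)+z*np.cos(a)
            P.append(proj("scene",B-f*90+f*h+np.array([f[1],-f[0],0])*v+[0,0,218+zz]))
    P=np.array(P);lo,hi=P.min(0),P.max(0);print(a,np.round([*(lo+hi)/2,*(hi-lo)]))
E
```

```text
tool_pos: [467.8, -15.5, 22.6]
force: [-1.7, 0.3, 1.6]
grasp_force: 0.7
tool_pos: [467.9, -15.5, 21.9]
force: [-0.5, 0.2, 1.2]
grasp_force: 0.6
[278. 152.  67.  36.]
0.9 [276. 162.  68.  33.]
1.0 [277. 158.  68.  33.]
1.1 [278. 155.  68.  35.]
1.2 [280. 151.  68.  38.]
1.25 [280. 149.  68.  40.]
```

```bash
python3 -m jog '[[[0.03,0,0.1],[0,0,0],0],[[0,0,0],[0,0,0],0],[[0,0,0],[0,0,0],0]]'|grep -E "pos|force"; python3 -m jog '[[[0.03,0,0.07],[0,0,0],0],[[0,0,0],[0,0,0],0],[[0,0,0],[0,0,0],0]]'|grep -E "pos|force"
```

```text
tool_pos: [468.0, -15.5, 21.6]
force: [-4.3, 1.6, 5.9]
grasp_force: 3.3
tool_pos: [468.0, -15.5, 21.6]
force: [-6.4, 1.3, 10.2]
grasp_force: 5.3
```

The stop is reached with the lid at about 1.25 rad, pressing with 10 N. Now I'll let the lever up slowly.

```bash
python3 -m jog '[[[-0.03,0,-0.1],[0,0,0],0],[[-0.04,0,-0.15],[0,0,0],0],[[-0.04,0,-0.15],[0,0,0],0],[[-0.04,0,-0.15],[0,0,0],0],[[-0.04,0,-0.15],[0,0,0],0],[[-0.04,0,-0.15],[0,0,0],0],[[-0.04,0,-0.15],[0,0,0],0],[[-0.04,0,-0.15],[0,0,0],0]]'|grep -E "pos|force"; python3 -m jog '[[[-0.04,0,-0.15],[0,0,0],0],[[-0.04,0,-0.15],[0,0,0],0],[[-0.03,0,-0.12],[0,0,0],0],[[-0.03,0,-0.1],[0,0,0],0],[[-0.03,0,-0.1],[0,0,0],0],[[-0.03,0,-0.1],[0,0,0],0],[[0,0,0],[0,0,0],0]]'|grep -E "pos|force"
python3 - <<'E'
from h import *
need([468,-15.5,49]);S=[]
for n,(x,y,w,h) in(("scene",(195,100,140,160)),("top",(215,135,140,160))):
    im=manip.snapshot(n)[:,:,::-1]; S.append(cv2.resize(im[y:y+h,x:x+w],(400,457),interpolation=2))
cv2.imwrite("pics/c5.png",np.hstack(S))
E
```

```text
tool_pos: [467.6, -15.7, 32.1]
force: [-3.1, -1.6, 3.1]
grasp_force: 1.8
tool_pos: [467.8, -15.6, 39.7]
force: [-4.6, -1.9, 6.2]
grasp_force: 3.1
t 11.1 tcp [467.8 -15.6  39.7] F [-4.6 -1.9  6.2] w 0.01
shift cm [-0.26  0.   -0.89] turn [ 0.001  0.001 -0.   ]
```

View pics/c5.png

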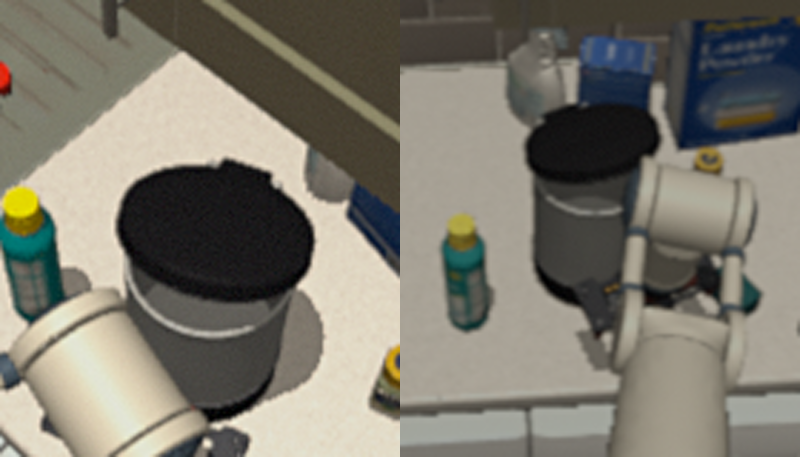

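The lid is following the lever at roughly 0.4 rad, and the front rim is free of the pad. I'll lower the rest at about 6–8 mm/s.

```bash
python3 -m jog '[[[-0.02,0,-0.08],[0,0,0],0],[[-0.02,0,-0.08],[0,0,0],0],[[-0.02,0,-0.08],[0,0,0],0],[[-0.02,0,-0.08],[0,0,0],0],[[-0.02,0,-0.08],[0,0,0],0],[[-0.02,0,-0.08],[0,0,0],0],[[-0.02,0,-0.08],[0,0,0],0],[[0,0,0],[0,0,0],0]]'|grep -E "pos|force"; python3 -m jog '[[[-0.02,0,-0.08],[0,0,0],0],[[-0.02,0,-0.08],[0,0,0],0],[[-0.02,0,-0.08],[0,0,0],0],[[-0.02,0,-0.08],[0,0,0],0],[[-0.02,0,-0.08],[0,0,0],0],[[-0.02,0,-0.08],[0,0,0],0],[[-0.02,0,-0.08],[0,0,0],0],[[0,0,0],[0,0,0],0]]'|grep -E "pos|force"
```

```text
tool_pos: [467.9, -15.6, 45.8]
force: [-3.8, -2.4, 6.5]
grasp_force: 3.4
tool_pos: [467.5, -15.5, 50.8]
force: [0.3, 0.5, -0.2]
grasp_force: 0.0
```

Contact has been released. I'll back off up and away, then check.

```bash
python3 -m jog '[[[0,0,-1],[0,0,0],0],[[0,0,-3],[0,0,0],0],[[0,0,-4],[0,0,0],0],[[0,0,-5],[0,0,0],0],[[0,0,-5],[0,0,0],0],[[0,0,-5],[0,0,0],0],[[0,0,-3],[0,0,0],0],[[0,0,0],[0,0,0],0]]'|grep -E "pos|force"; python3 -m jog '[[[2,3,0],[0,0,0],0],[[2,5,0],[0,0,0],0],[[0,5,0],[0,0,0],0],[[0,5,0],[0,0,0],0],[[0,3,0],[0,0,0],0],[[0,0,0],[0,0,0],0]]'|grep -E "time|pos|force"
python3 - <<'E'
from h import *
S=[]
for n,(x,y,w,h) in(("scene",(150,100,200,240)),("top",(195,135,200,240))):
    im=manip.snapshot(n)[:,:,::-1]; S.append(cv2.resize(im[y:y+h,x:x+w],(400,480),interpolation=2))
    for t in("pad","tread","bin_lid","bin"): print(n,t,[(np.round(d["extent"]).tolist(),round(d["p"],2)) for d in manip.spot_in(n,t)][:4])
cv2.imwrite("pics/c6.png",np.hstack(S))
E
```

```text
tool_pos: [404.5, -39.7, 305.3]
force: [0.3, -0.3, -0.2]
grasp_force: 0.0
time_s: 14.95
tool_pos: [296.6, 146.9, 291.4]
force: [-0.1, 0.0, 0.5]
grasp_force: 0.0
scene pad [([321.0, 324.0, 30.0, 24.0], 0.72), ([300.0, 281.0, 23.0, 27.0], 0.63)]
scene tread [([251.0, 253.0, 24.0, 23.0], 0.63)]
scene bin_lid [([271.0, 190.0, 72.0, 68.0], 0.83)]
scene bin [([270.0, 210.0, 66.0, 111.0], 0.73)]
top pad [([330.0, 238.0, 17.0, 20.0], 0.62), ([363.0, 244.0, 18.0, 24.0], 0.49), ([162.0, 254.0, 28.0, 28.0], 0.36)]
top tread [([286.0, 191.0, 47.0, 39.0], 0.44)]
top bin_lid [([283.0, 191.0, 47.0, 37.0], 0.6)]
top bin [([284.0, 210.0, 45.0, 79.0], 0.74)]
```

View pics/c6.png

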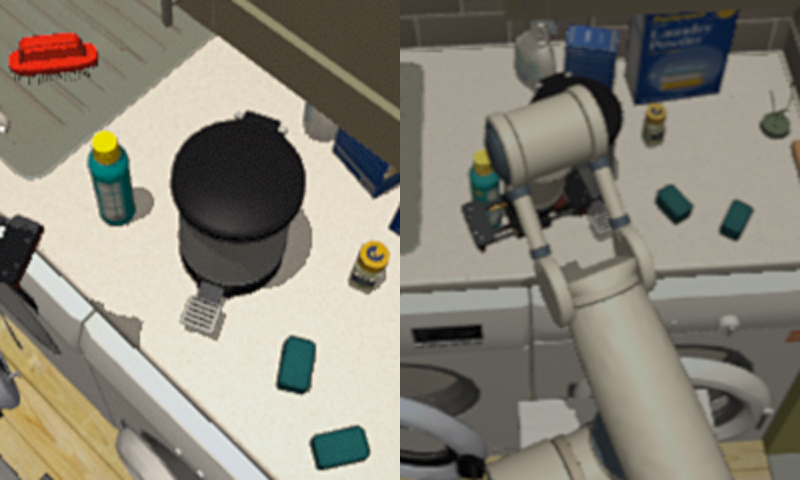

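The lid is fully shut with the lever up. There is no pad outside the bin, only the two larger look-alikes at scene px (300,281) and (321,324). The bystanders stand where they were and the arm is clear.

```bash
python3 -c "
from station import manip
print(manip.hand_in())"
```

```text
the job is handed in; nothing more can be done
None
```

The job is handed in, with no verdict returned: the lever was pressed to its stop (lid about 1.25 rad), then let up slowly until the lid shut; the scourer never showed on the bin floor, but it is off the rim and nowhere outside, so I take it to be inside.

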